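# Load the stone jointing jig and shut its gate

### The arm

A 7-joint arm with a two-finger parallel gripper is mounted at the origin on the work surface; the furniture and walls round the work are solid. World frame = base frame: x ahead of the robot, y to its left, z up, the work surface at z = 0. Lengths are in m, angles in rad, forces in N, time in s.
With the tool pointing down it reaches from about 0.35 to 0.9 m from the base axis. Payload 19.9 kg.
Tool frame: the origin (TCP) lies between the finger pads; the fingertips stand 19 mm ahead of it and the grasp point (between the pads) is the TCP; z points along the fingers, y is the line along which they close (so a half turn about z gives the same grasp; the last joint's range is limited). The gripper opens to 94 mm and grips with 3 to 60 N. Pads are 16 mm wide; open, the fingers measure 119 mm over their backs; the gripper's body (75 mm by 177 mm) begins 78 mm behind the grasp point.
Start: joints at [1.298, 0.417, -0.01, 1.614, 0.005, 1.111, -0.053], TCP at [0.143, -0.608, 0.224] pointing down, gripper open.
Joint ranges: [-2.81, 2.81], [-0.39, 2.02], [-1.27, 1.25], [0.06, 2.57], [-1.19, 4.33], [0.19, 2], [-2.82, 2.82]. Speed limits (rad/s): [1.89, 1.89, 2.39, 2.39, 3.01, 3.01, 3.01].

### API

Orientations are given as a 3x3 rotation matrix whose columns are the frame's x, y, z axes.
In Python, from rig import robot gives the robot as it stands. Calls block until the motion is done:
- robot.move_ptp(position, orientation): joint-space move of the TCP to a pose.
- robot.move_linear(position, velocity=0.15, frame=None, threshold=None): straight line of the TCP; frame=None keeps the orientation; velocity is the mean speed in m/s. With threshold (N) it stops when the force on the tool has changed by that much, and returns True; else False.
- robot.goto_joints(angles): joint-space move.
- robot.gripper_to(opening): finger opening in m; the grip force is fixed at half the most; returns when the fingers have stopped.
- robot.pause(seconds).
- robot.ik(position, orientation): joint angles nearest the present ones, or None.
- robot.get_state(): the state.
- robot.grab_frame(name): name is "scene" or "side" or "wrist"; returns the picture (420x560x3 uint8, red, green, blue); there is no depth.
- robot.camera_info(name): a dict with "fx", "fy", "cx", "cy" (pixels), "dist" ([k1, k2, p1, p2, k3] as OpenCV has them; the pictures are not rectified), "rvec" (rotation vector, rad) and "tvec" (3), from world to camera coordinates, as OpenCV has them. Camera axes: x right, y down, z forward; pixel columns grow to the right and rows downward; lengths in m; the calibration is good to about 2 mm. A picture is of the moment at which its call begins: read the wrist's pose just before it. camera_info takes no time and is no camera call; for the wrist camera it gives the pose at the moment of the call.
A pose or a line that the arm cannot do raises robot.PlanningError and nothing moves.
- robot.sign_off(): hands the job in; it is judged then, once.
The state is a dict: "time": time; "qpos": joint angles; "joint_vel": joint speeds; "effort": joint torques, N m; "ee_pos": TCP position; "tool_rot": TCP orientation; "force": force on the tool from outside, world axes, zero at the start; "moment": the same for the moment, N m; "opening": finger opening in m; "grasp_force": force on a finger pad.
Only numpy, scipy, OpenCV 4.12 (cv2) and the standard library are available. Lean on these libraries where they do the work, as an engineer would, in place of code of your own. Each camera call takes 0.05 s, during which the arm holds its last target. There are 200 camera calls.

### The job

Load the two flat stone offcuts end to end into the lipped channel of the jig, the long one first, so that the long one sits fully home against the end stop with the short one right behind it, both lying flat. Then swing the gate bar fully shut across the channel behind them and let go, without disturbing the other things on the bench.

Things in the scene. Friction and masses are not known exactly. Their poses are not given: they have to be found in the camera images.
- jig: Jig fixed to the bench: plywood board 84 mm wide (local x), 280 mm long (y -155 to +125), top (deck) at z 10 mm. Origin on the bench under the sleeve mouth, on the channel's centre line; +y runs along the channel to the end stop, +x is the gate pivot's side. The channel is 56 mm wide between rails. Loading part, y -140 to 0: rails only 6 mm high (tops z 16), 12 mm wide, open above.
- jig_mouth (a point): On the deck, centre line, at the sleeve mouth (jig 0, 0, 10 mm). From here to the stop (sleeve) walls and two lips cover the channel: lip undersides 25 mm above the deck, tops z 39 mm (screw heads 42); each lip reaches 7 mm inwards, leaving a 42 mm slot open above. So a stone cannot go in from above, only slide in along +y; fingers pushing it fit in the slot.
- jig_stop (a point): On the deck, centre line, at the face of the steel end stop (jig 0, 110, 10 mm), 110 mm beyond the mouth.
- gate_pivot (a point): On the gate's vertical hinge axis, at jig (75, -44, 24) mm; the pivot parts are 24 mm across and reach z 37 mm; they stand on an ear of the board (10 mm high, out to x 97 mm).
- gate (a joint): Gate angle, rad: 0 = fully shut, the joint's end (bar points to jig -x, square across the channel, 37 mm before the mouth: 147 mm remain to the stop for 140 mm of stone). Grows counter-clockwise from above: at 1.57 it points to jig -y, at most 2.7. Starts open, 2.15 to 2.5. Light friction (0.04 N m), no spring: stays where left.
- gate_knob (a point): middle of the round black knob on the gate bar, 85 mm from the pivot axis: upright cylinder 18 mm across, from z 35 to 63 mm above the bench, this point at z 49. The dark steel bar below it is 14 mm wide, z 18 to 30 mm, 118 mm from the pivot to its tip.
- long_stone: the long flat stone offcut, plain greenish stone, 50 x 80 x 20 mm (local x, y, z), 0.22 kg; origin at the centre of its underside. Starts flat on the bench. Grasp across its 50 mm.
- short_stone: the short flat stone offcut, plain pinkish stone, 50 x 60 x 22 mm (local x, y, z), 0.18 kg; origin at the centre of its underside. Starts flat on the bench. Grasp across its 50 mm.
- sanding_block: bystander: black rubber sanding block 62 x 115 x 34 mm, origin at the centre of its underside; leave alone
- tape_measure: bystander: tape measure 39 x 88 x 67 mm, origin at the centre of its underside; leave alone
- tool_case: fixed obstacle, never handled: shut tool case 193 x 343 mm (local x, y), lid at 145 mm, handle above it to about 200 mm; origin at the centre of its underside. It always stands in the same place; its nearest corner is about 0.49 m ahead of and 0.25 m to the right of the robot's base, 70 to 110 mm beyond the stones: the gripper's body can strike it if it swings wide with a stone.

How it is judged:
By the outcome, as a careful person would: the job done as asked, in the order asked, and still so for the second after the job is handed in, with the robot touching nothing.
It also fails if it takes over 72 s, if anything falls off the work surface, if the arm or the gripper's body presses on something with over 40 N, if the wrist force passes 120 N, or if a joint passes its speed limit or range.

## Working session

There is one attempt and no reset: what is moved stays moved. The work goes in short steps, each a Python script; the robot and the scene stay as the last script left them, time stands still between calls to the robot, and variables do not carry over. Pictures are saved under pics/ and viewed, at most 10 in all, crops included, and the job is handed in when it is done.

```bash
ls; mkdir -p pics; cat > h.py <<'E'
import numpy as np, cv2
from rig import robot
def save(name,fn):
    im=robot.grab_frame(name); cv2.imwrite(f'pics/{fn}.png',im[:,:,::-1]); return im
def ray(ci,uv):
    K=np.array([[ci['fx'],0,ci['cx']],[0,ci['fy'],ci['cy']],[0,0,1.]])
    n=cv2.undistortPoints(np.array(uv,float).reshape(-1,1,2),K,np.array(ci['dist'],float)).reshape(-1,2)
    R=cv2.Rodrigues(np.array(ci['rvec'],float))[0]; t=np.array(ci['tvec'],float).ravel()
    return -R.T@t, np.c_[n,np.ones(len(n))]@R
def onplane(ci,uv,z):
    c,d=ray(ci,uv); return c+d*((z-c[2])/d[:,2])[:,None]
def proj(ci,P):
    K=np.array([[ci['fx'],0,ci['cx']],[0,ci['fy'],ci['cy']],[0,0,1.]])
    return cv2.projectPoints(np.array(P,float).reshape(-1,1,3),np.array(ci['rvec'],float),np.array(ci['tvec'],float),K,np.array(ci['dist'],float))[0].reshape(-1,2)
E
python3 - <<'E'
from h import *
a=save('scene','scene0');b=save('side','side0')
for n in('scene','side','wrist'):
    c=robot.camera_info(n);print(n,ray(c,[[280,210]]))
print(robot.get_state())
E
```

```text
pics
scene (array([0.2455764 , 0.42611238, 0.72332274]), array([[ 0.33508688, -0.54038055, -0.77204299]]))
side (array([ 0.47344165, -0.73740232,  0.60383438]), array([[ 0.09053377,  0.77793964, -0.62183968]]))
wrist (array([ 0.21228851, -0.59203282,  0.3835205 ]), array([[-0.22528274, -0.04415411, -0.97350323]]))
{'time': 0.1, 'qpos': array([ 1.2985113 ,  0.41789666, -0.01030189,  1.61409477,  0.00473276,
        1.11069191, -0.053043  ]), 'joint_vel': array([ 0.00268272, -0.00143655,  0.0015805 , -0.00226171, -0.00248369,
       -0.00084183,  0.00099352]), 'effort': array([ 2.17460292e-03, -8.52575040e+01,  6.40270840e-01, -4.26695895e+01,
       -4.89254622e-02,  1.63357984e-02,  1.18425018e-05]), 'ee_pos': array([ 0.14287486, -0.60813448,  0.22390692]), 'tool_rot': array([[ 9.73492035e-01,  2.28720641e-01, -3.53863524e-04],
       [ 2.28720887e-01, -9.73491520e-01,  1.00789436e-03],
       [-1.13956896e-04, -1.06211311e-03, -9.99999429e-01]]), 'force': array([0.10449669, 0.50119264, 0.30631062]), 'moment': array([ 0.02608858, -0.06548064,  0.00613278]), 'grasp_force': 0.0, 'opening': 0.09401573730393208}
```

View pics/scene0.png

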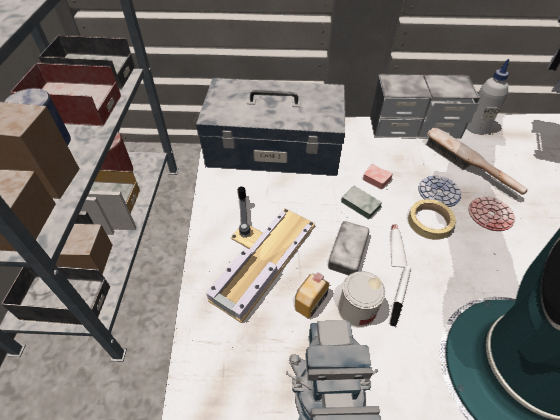

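View pics/side0.png

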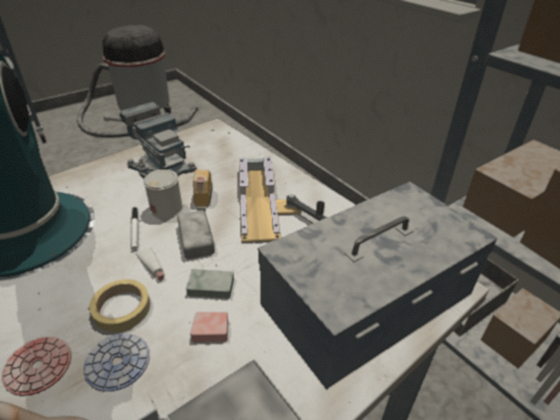

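The scene view shows the green stone at (361,201), the pink one at (377,176), the jig from the stop at about (230,295) to the open end at (295,215), the pivot at (245,230) and the knob at (242,192). The side view shows green at (210,284), pink at (210,327), the jig stop at about (256,162), the open end at (261,240) and the knob at (320,208).

```bash
python3 - <<'E'
from h import *
s=robot.camera_info('scene');d=robot.camera_info('side')
np.set_printoptions(precision=3,suppress=True)
print('stones',onplane(s,[[361,199],[377,174]],.02),onplane(d,[[210,280],[210,323]],.02))
print('jig corners scene',onplane(s,[[209,292],[243,318],[315,223],[288,209]],.025))
print('jig side',onplane(d,[[241,240],[278,238],[240,160],[272,160]],.025))
print('knob',onplane(s,[[242,190]],.06),onplane(d,[[320,205]],.06),'piv',onplane(s,[[245,230]],.035),onplane(d,[[291,201]],.035))
print('block,tape',onplane(s,[[350,245],[312,292]],.034),onplane(d,[[196,230]],.034))
w=robot.camera_info('wrist');print(w)
E
```

```text
stones [[ 0.408 -0.196  0.02 ]
 [ 0.409 -0.292  0.02 ]] [[ 0.408 -0.2    0.02 ]
 [ 0.41  -0.296  0.02 ]]
jig corners scene [[ 0.556  0.185  0.025]
 [ 0.469  0.193  0.025]
 [ 0.463 -0.073  0.025]
 [ 0.535 -0.075  0.025]]
jig side [[ 0.469 -0.103  0.025]
 [ 0.544 -0.104  0.025]
 [ 0.477  0.204  0.025]
 [ 0.56   0.196  0.025]]
knob [[ 0.637 -0.042  0.06 ]] [[ 0.638 -0.048  0.06 ]] piv [[0.578 0.032 0.035]] [[0.584 0.004 0.035]]
block,tape [[ 0.371 -0.054  0.034]
 [ 0.385  0.083  0.034]] [[ 0.378 -0.074  0.034]]
{'fx': 376.5335118737864, 'fy': 376.5335118737864, 'cx': 283.1333285413017, 'cy': 216.9548271620572, 'dist': array([-0.083,  0.   ,  0.   ,  0.   ,  0.   ]), 'rvec': array([-2.303,  1.823,  0.229]), 'tvec': array([-0.625, -0.026,  0.389])}
```

```bash
cat >> h.py <<'E'
np.set_printoptions(precision=4,suppress=True)
def down(yaw):  # tool x at angle yaw in world xy, z down
    c,s=np.cos(yaw),np.sin(yaw); return np.array([[c,s,0],[s,-c,0],[0,0,-1.]])
E
python3 - <<'E'
from h import *
p=robot.get_state()['ee_pos']
robot.move_linear([p[0],p[1],.36],velocity=.3)
for yaw in (0,np.pi,np.pi/2,-np.pi/2):
    print(yaw,[robot.ik(q,down(yaw)) for q in([.44,-.1,.33],[.408,-.2,.03],[.41,-.29,.03],[.51,0,.03])])
yaw=min((np.pi,0,np.pi/2,-np.pi/2),key=lambda y:np.abs(robot.ik([.5,-.05,.36],down(y))-robot.get_state()['qpos'])[6])
robot.move_ptp([.5,-.05,.36],down(yaw)); print(yaw)
robot.pause(.3)
ci=robot.camera_info('wrist'); save('wrist','w1')
import pickle; pickle.dump(ci,open('w1.pkl','wb')); print(ray(ci,[[280,210]]),robot.get_state()['time'])
E
```

```text
0 [array([ 0.7363,  0.0273, -0.5878,  1.8636,  0.0159,  1.2553, -1.427 ]), array([ 0.6378,  0.4439, -0.2909,  2.1567,  0.2305,  0.5696, -1.3922]), array([ 0.7331,  0.4979, -0.2152,  2.0458,  0.1777,  0.6151, -1.1731]), array([ 0.4183,  0.5724, -0.5881,  2.0171,  0.4898,  0.6929, -2.0526])]
3.141592653589793 [array([ 0.8246,  0.0316, -0.6781,  1.8614,  0.0209,  1.2556,  1.711 ]), array([ 0.8837,  0.4947, -0.5829,  2.149 ,  0.4653,  0.6216,  1.5412]), array([ 0.9926,  0.5478, -0.5333,  2.0373,  0.4412,  0.6688,  1.7418]), array([ 0.5721,  0.6416, -0.7909,  2.0125,  0.6636,  0.7627,  0.9477])]
1.5707963267948966 [array([ 0.7952,  0.0301, -0.648 ,  1.8621,  0.0191,  1.2555,  0.1415]), array([ 0.7365,  0.4593, -0.407 ,  2.1535,  0.323 ,  0.586 ,  0.0959]), array([ 0.8668,  0.5174, -0.3776,  2.0413,  0.3116,  0.6371,  0.2815]), array([ 0.533 ,  0.6206, -0.738 ,  2.0137,  0.6178,  0.7416, -0.5865])]
-1.5707963267948966 [None, array([ 0.4695,  0.43  , -0.0948,  2.1622,  0.0753,  0.5524, -2.8224]), array([ 0.5449,  0.4888,  0.0114,  2.0522, -0.0095,  0.6007, -2.5788]), array([-0.8644,  0.831 ,  1.0784,  2.0571, -0.984 ,  0.8973, -2.3539])]Traceback (most recent call last):
  File "<stdin>", line 6, in <module>
  File "<stdin>", line 6, in <lambda>
TypeError: unsupported operand type(s) for -: 'NoneType' and 'float'
```

```bash
python3 - <<'E'
from h import *
import pickle
robot.move_ptp([.46,-.04,.36],down(np.pi/2))
robot.pause(.3)
ci=robot.camera_info('wrist'); save('wrist','w1')
pickle.dump(ci,open('w1.pkl','wb')); print(ray(ci,[[280,210]]),robot.get_state()['time'])
E
```

```text
(array([0.4598, 0.0312, 0.5196]), array([[-0.0082, -0.2298, -0.9734]])) 3.3667
```

View pics/w1.png

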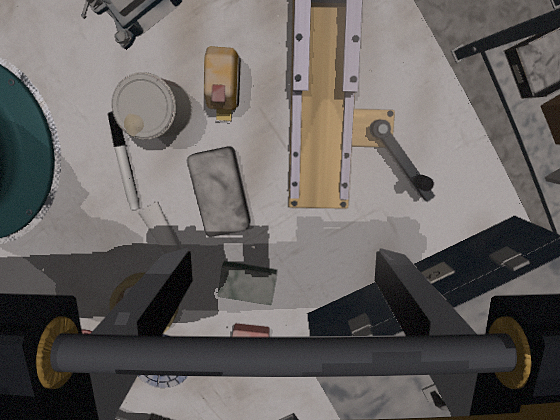

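The wrist view shows the jig from above. The board's lower end runs (289,207)–(349,208) and the sleeve front is at row 90 or so. The pivot is at (382,129) and the knob at (425,184). The stones are partly hidden by the gripper.

```bash
python3 - <<'E'
from h import *
import pickle
ci=pickle.load(open('w1.pkl','rb'))
im=cv2.imread('pics/w1.png'); hsv=cv2.cvtColor(im,cv2.COLOR_BGR2HSV)
print('px bgr rail',im[150,296],im[150,347],'deck',im[150,320],'bench',im[150,275],hsv[150,[296,347,320,275]].tolist())
# lavender = blue>red; per-row runs
g=im.astype(int)
for r in range(6,212,8):
    lav=(g[r,:,0]-g[r,:,2]>4)&(g[r,:,2]>110); lav[:270]=0; lav[380:]=0
    c=np.where(lav)[0]
    dk=(hsv[r,:,1]>90)&(hsv[r,:,0]>10)&(hsv[r,:,0]<30); dk[:270]=0; dk[350:]=0; e=np.where(dk)[0]
    print(r,(c.min(),c.max(),len(c)) if len(c) else None,(e.min(),e.max()) if len(e) else None)
for n,uv,z in(('board end',[[289,207],[349,208]],.01),('piv',[[382,128]],.037),('knob',[[425,184]],.063)): print(n,onplane(ci,uv,z))
robot.move_ptp([.42,-.30,.36],down(np.pi/2)); robot.pause(.3)
ci=robot.camera_info('wrist'); save('wrist','w2'); pickle.dump(ci,open('w2.pkl','wb'))
E
```

```text
px bgr rail [166 157 164] [156 149 158] deck [101 138 166] bench [142 146 152] [[143, 14, 166], [157, 15, 158], [17, 100, 166], [12, 17, 152]]
6 (np.int64(295), np.int64(310), 2) (np.int64(293), np.int64(312))
14 (np.int64(295), np.int64(309), 3) (np.int64(293), np.int64(326))
22 (np.int64(295), np.int64(309), 2) (np.int64(293), np.int64(333))
30 (np.int64(295), np.int64(309), 2) (np.int64(293), np.int64(332))
38 None (np.int64(293), np.int64(335))
46 (np.int64(295), np.int64(308), 2) (np.int64(292), np.int64(336))
54 (np.int64(308), np.int64(308), 1) (np.int64(292), np.int64(335))
62 (np.int64(308), np.int64(308), 1) (np.int64(292), np.int64(334))
70 (np.int64(294), np.int64(294), 1) (np.int64(292), np.int64(335))
78 (np.int64(302), np.int64(302), 1) (np.int64(291), np.int64(334))
86 (np.int64(293), np.int64(307), 5) (np.int64(309), np.int64(333))
94 None (np.int64(291), np.int64(340))
102 (np.int64(300), np.int64(300), 1) (np.int64(291), np.int64(342))
110 (np.int64(296), np.int64(300), 2) (np.int64(291), np.int64(342))
118 (np.int64(295), np.int64(295), 1) (np.int64(291), np.int64(342))
126 None (np.int64(290), np.int64(342))
134 None (np.int64(290), np.int64(341))
142 None (np.int64(290), np.int64(341))
150 None (np.int64(290), np.int64(341))
158 (np.int64(292), np.int64(292), 1) (np.int64(290), np.int64(341))
166 (np.int64(298), np.int64(298), 1) (np.int64(300), np.int64(340))
174 (np.int64(298), np.int64(298), 1) (np.int64(289), np.int64(340))
182 (np.int64(297), np.int64(297), 1) (np.int64(289), np.int64(339))
190 (np.int64(291), np.int64(291), 1) (np.int64(289), np.int64(338))
198 (np.int64(344), np.int64(347), 4) (np.int64(289), np.int64(339))
206 None (np.int64(289), np.int64(347))
board end [[ 0.468  -0.0848  0.01  ]
 [ 0.5515 -0.0862  0.01  ]]
piv [[0.5844 0.0235 0.037 ]]
knob [[ 0.6357 -0.0433  0.063 ]]
```

View pics/w2.png

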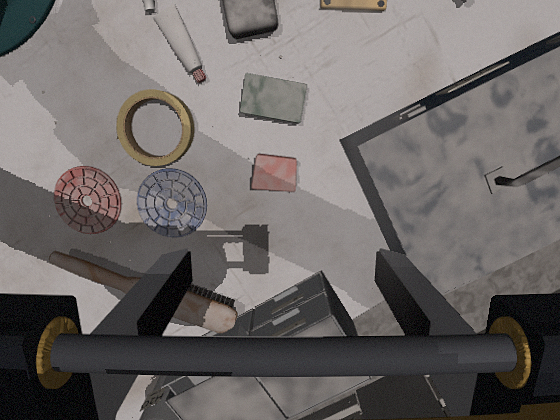

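The green stone is centred at about (273,98) and the pink one at about (275,173), both with their long axis near image-horizontal. The tool case edge runs from (345,140).

```bash
python3 - <<'E'
from h import *
import pickle
ci=pickle.load(open('w1.pkl','rb'))
im=cv2.imread('pics/w1.png'); hsv=cv2.cvtColor(im,cv2.COLOR_BGR2HSV)
L=[];R=[];LI=[]
for r in range(100,200,2):
    s=hsv[r,:,1].astype(float); dk=(s>70)&(hsv[r,:,0]>8)&(hsv[r,:,0]<32)
    run=np.where(dk[270:296])[0]; L.append([run.min()+269.5,r]) if len(run) else 0
    c=320
    while dk[c+1]: c+=1
    R.append([c+.5,r]); c=320
    while dk[c-1]: c-=1
    LI.append([c-.5,r])
def fit(uv,z):
    P=onplane(ci,uv,z); k=np.polyfit(P[:,1],P[:,0],1); res=P[:,0]-np.polyval(k,P[:,1])
    ok=abs(res)<2*np.median(abs(res))+5e-4; return np.polyfit(P[ok,1],P[ok,0],1),ok.sum(),res[ok].std()
for n,uv,z in(('L board',L,.01),('R in',R,.01),('L in',LI,.016)):
    k,m,sd=fit(uv,z); print(n,'slope',k[0],'x at y=0',np.polyval(k,0),'at y=.1',np.polyval(k,.1),m,sd)
ci=pickle.load(open('w2.pkl','rb'))
im=cv2.imread('pics/w2.png').astype(int)
b,g,r=im[...,0],im[...,1],im[...,2]
roi=np.zeros(b.shape,bool); roi[60:200,225:320]=1
for n,m,z,sz in(('long',(g-r>2)&roi,.02,(50,80)),('short',(r-g>25)&roi,.022,(50,60))):
    m=cv2.morphologyEx(m.astype(np.uint8),cv2.MORPH_OPEN,np.ones((3,3)))
    c=max(cv2.findContours(m,0,2)[0],key=cv2.contourArea)
    P=onplane(ci,c.reshape(-1,2),z)[:,:2]
    rc=cv2.minAreaRect((P*1000).astype(np.float32)); print(n,rc,cv2.boundingRect(c),cv2.contourArea(c),cv2.boxPoints(rc).tolist())
E
```

```text
L board slope 0.01636825030007995 x at y=0 0.46806905939171844 at y=.1 0.46970588442172645 50 0.0004143206634607604
R in slope 0.015284285548376391 x at y=0 0.5381592127369511 at y=.1 0.5396876412917887 50 0.00041369037335220005
L in slope 0.018148275243417986 x at y=0 0.4824315988042718 at y=.1 0.4842464263286136 50 0.0003946589813492757
long ((387.0628967285156, -215.20445251464844), (10.039952278137207, 8.99049186706543), 89.90660858154297) (254, 107, 8, 9) 43.0 [[382.5594787597656, -220.21710205078125], [391.5499572753906, -220.23175048828125], [391.5663146972656, -210.19180297851562], [382.5758361816406, -210.17715454101562]]
short ((408.1689453125, -294.9173278808594), (46.248817443847656, 56.50775909423828), 84.35254669189453) (252, 154, 45, 37) 1099.0 [[377.776611328125, -315.14910888671875], [434.01007080078125, -320.70989990234375], [438.561279296875, -274.685546875], [382.32781982421875, -269.124755859375]]
```

```bash
python3 - <<'E'
from h import *
import pickle
ci=pickle.load(open('w2.pkl','rb'))
im=cv2.imread('pics/w2.png'); im=cv2.bilateralFilter(im,7,25,5).astype(int)
b,g,r=im[...,0],im[...,1],im[...,2]
print('stone',im[95,273],im[85,255],im[115,290],'bench',im[60,290],im[95,320],im[140,260],im[98,230],'sh',im[124,290])
roi=np.zeros(b.shape,bool); roi[62:135,228:322]=1
for t in(-3,-2,-1,0,1):
    m=((g-r>t)&roi).astype(np.uint8); m=cv2.morphologyEx(m,cv2.MORPH_CLOSE,np.ones((5,5)));m=cv2.morphologyEx(m,cv2.MORPH_OPEN,np.ones((5,5)))
    cs=cv2.findContours(m,0,2)[0]
    if not cs: continue
    c=max(cs,key=cv2.contourArea); P=onplane(ci,c.reshape(-1,2),.02)[:,:2]
    rc=cv2.minAreaRect((P*1000).astype(np.float32)); print(t,rc,cv2.boundingRect(c),cv2.contourArea(c))
print(onplane(ci,[[243,74],[308,84],[303,123],[240,111]],.02))
E
```

```text
stone [125 131 132] [124 130 131] [122 129 130] bench [165 166 172] [162 163 170] [165 166 172] [164 165 171] sh [84 84 88]
-3 ((406.079833984375, -200.095458984375), (54.95568084716797, 82.16240692138672), 81.6876449584961) (240, 73, 67, 51) 2386.5
-2 ((405.9437255859375, -198.69369506835938), (53.21422576904297, 81.04817199707031), 82.58443450927734) (240, 73, 63, 50) 1596.5
-1 ((390.30560302734375, -196.17828369140625), (50.5667839050293, 47.477020263671875), 79.61588287353516) (240, 73, 36, 45) 746.0
0 ((383.3589782714844, -195.94448852539062), (48.48588562011719, 26.6269588470459), 88.98788452148438) (244, 76, 22, 40) 343.0
1 ((387.10791015625, -210.8489227294922), (16.305347442626953, 11.597811698913574), 89.45985412597656) (253, 101, 10, 14) 97.5
[[ 0.3692 -0.1694  0.02  ]
 [ 0.4515 -0.1816  0.02  ]
 [ 0.4458 -0.2302  0.02  ]
 [ 0.3645 -0.2151  0.02  ]]
```

```bash
cat >> h.py <<'E'
TH=-.0166; M=np.array([.5114,.0692]); JY=np.pi/2+TH
def J(x,y,z):  # jig mm -> world m
    c,s=np.cos(TH),np.sin(TH); return [M[0]+(c*x-s*y)/1e3, M[1]+(s*x+c*y)/1e3, z/1e3]
def st(t=''):
    s=robot.get_state(); print(t,'t',round(s['time'],2),'ee',s['ee_pos'],'F',s['force'],'open',round(s['opening'],4),'gf',round(float(s['grasp_force']),1),flush=True)
def pick(x,y,yaw):
    robot.gripper_to(.075)
    robot.move_ptp([x,y,.13],down(yaw)); 
    hit=robot.move_linear([x,y,.0295],velocity=.12,threshold=15); st('down hit=%s'%hit)
    robot.gripper_to(.03); st('gripped')
    robot.move_linear([x,y,.2],velocity=.25); st('lifted')
def place(yj):
    robot.move_ptp(J(0,yj,130),down(JY)); st('above jig')
    robot.move_linear(J(0,yj,60),velocity=.2)
    hit=robot.move_linear(J(0,yj,39.5),velocity=.05,threshold=8); st('placed hit=%s'%hit)
E
python3 - <<'E'
from h import *
pick(.406,-.199,np.pi-.142)
place(-60)
save('scene','s_place')
E
```

```text
down hit=False t 7.29 ee [ 0.4064 -0.1992  0.03  ] F [ 0.9232 -0.1672 -0.1648] open 0.075 gf 0.0
gripped t 7.81 ee [ 0.4061 -0.1991  0.0297] F [-0.8078  0.275   5.3848] open 0.0499 gf 29.9
lifted t 8.64 ee [ 0.4053 -0.1989  0.1989] F [ 0.1178  0.3452 -1.8697] open 0.0497 gf 29.9
above jig t 10.46 ee [0.5102 0.0089 0.1297] F [-1.4573 -0.3087 -0.4987] open 0.0497 gf 29.9
placed hit=True t 11.4 ee [0.5104 0.009  0.0393] F [ 0.8848 -0.3619  2.7378] open 0.0497 gf 29.9
```

```bash
cat >> h.py <<'E'
def release(yj):
    robot.gripper_to(.062); robot.move_linear(J(0,yj,110),velocity=.25); st('released')
def push(y0,y1,thr,v=.08):
    robot.move_linear(J(0,y0,110),velocity=.25); robot.gripper_to(0.0)
    robot.move_linear(J(0,y0,45),velocity=.25)
    print('deck hit',robot.move_linear(J(0,y0,34.5),velocity=.06,threshold=10))
    hit=robot.move_linear(J(0,y1,34.5),velocity=v,threshold=thr); st('push hit=%s'%hit)
    p=robot.get_state()['ee_pos']; print('jig y of TCP',(p[1]-M[1])*1e3)
E
python3 - <<'E'
from h import *
import pickle
release(-60)
robot.move_linear(J(0,-110,110),velocity=.3)
pickle.dump(robot.camera_info('wrist'),open('w3.pkl','wb')); save('wrist','w3')
push(-122,28,15)
save('side','sd3')
E
```

```text
released t 12.32 ee [0.5108 0.009  0.1107] F [ 0.1912  0.1207 -0.5218] open 0.0619 gf 0.0
deck hit False
push hit=True t 16.29 ee [0.5115 0.0892 0.0343] F [ 1.1028 -4.2304  4.1114] open 0.0004 gf 2.3
jig y of TCP 19.9956265373471
```

View pics/w3.png

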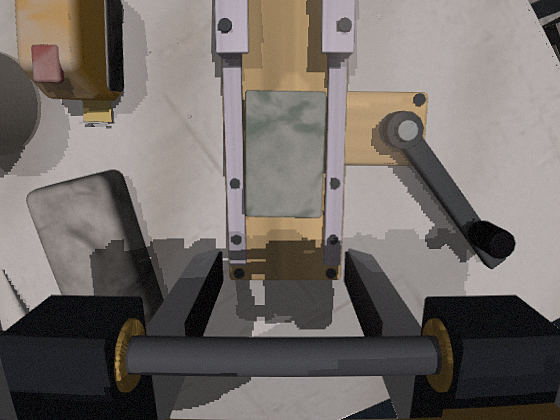

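The long stone lies flat in the channel, spanning (245–325, 90–217), clear of the rails.

```bash
python3 - <<'E'
from h import *
import pickle
print(robot.move_linear(J(0,28,34.5),velocity=.05,threshold=25)); st('push2')
p=robot.get_state()['ee_pos']; print('jig y',(p[1]-M[1])*1e3)
robot.move_linear(J(0,10,34.5),velocity=.15)
robot.move_linear(J(0,0,120),velocity=.3)
pickle.dump(robot.camera_info('wrist'),open('w4.pkl','wb')); save('wrist','w4'); st()
E
```

```text
True
push2 t 16.55 ee [0.5114 0.0893 0.0341] F [ 0.4959 -6.7018  6.5564] open 0.0009 gf 3.8
jig y 20.08500086633637
 t 17.28 ee [0.5112 0.0693 0.1199] F [-0.0246  0.819   0.7772] open 0.0003 gf 0.0
```

View pics/w4.png

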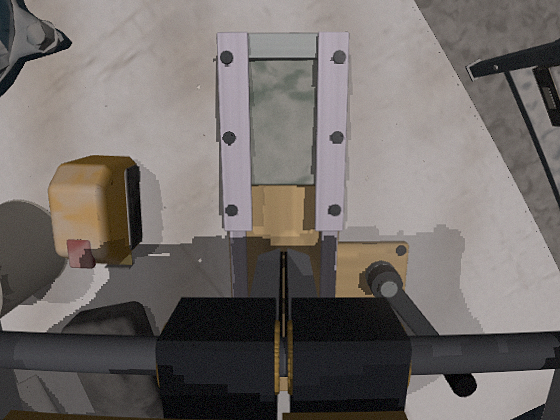

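The long stone's front edge meets the steel stop at row 58 with no gap, and its rear edge is at row 185. I'll fetch the short stone next.

```bash
python3 - <<'E'
from h import *
import pickle
ci=pickle.load(open('w4.pkl','rb'))
P=onplane(ci,[[283,58],[283,185]],.03); print('stone front/rear jig y',(P[:,1]-M[1])*1e3)
robot.move_linear(J(0,-20,200),velocity=.35)
robot.move_ptp([.408,-.24,.22],down(np.pi-.099))
pick(.408,-.295,np.pi-.099)
place(-70)
release(-70)
robot.move_linear(J(0,-110,110),velocity=.3)
save('wrist','w5')
E
```

```text
stone front/rear jig y [109.6497  28.9357]
down hit=False t 22.32 ee [ 0.4084 -0.2952  0.0302] F [ 0.6309 -0.2767  0.5244] open 0.075 gf 0.0
gripped t 22.9 ee [ 0.408  -0.2951  0.0296] F [-0.6667  0.2395  5.1723] open 0.0448 gf 30.0
lifted t 23.73 ee [ 0.4074 -0.2947  0.1987] F [-0.1614  0.4599 -1.5528] open 0.0449 gf 30.0
above jig t 25.67 ee [ 0.5102 -0.0012  0.1299] F [ 0.039  -0.3501 -0.9974] open 0.0451 gf 30.0
placed hit=True t 26.62 ee [ 0.5103 -0.001   0.0391] F [-0.3929 -1.4528  2.6333] open 0.0449 gf 30.0
released t 27.54 ee [ 0.5106 -0.001   0.1107] F [ 0.0081  0.2489 -0.5445] open 0.0619 gf 0.0
```

View pics/w5.png

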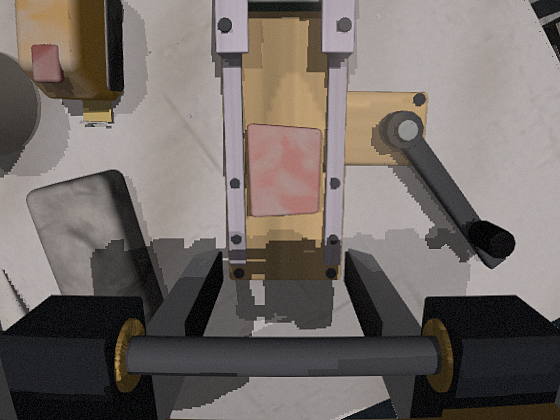

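The short stone lies between the rails at (247–322, 124–216), skewed slightly. I'll push it in.

```bash
python3 - <<'E'
from h import *
push(-124,-32,15,.06)
print(robot.move_linear(J(0,-32,34.5),velocity=.04,threshold=20)); st('push2')
p=robot.get_state()['ee_pos']; print('jig y',(p[1]-M[1])*1e3)
robot.move_linear(J(0,-60,34.5),velocity=.15)
robot.move_linear(J(0,-70,120),velocity=.3)
save('wrist','w6'); st()
E
```

```text
deck hit False
push hit=True t 31.18 ee [0.511  0.0301 0.0345] F [ 0.9074 -3.8953  2.1288] open 0.0007 gf 2.1
jig y of TCP -39.114109141893586
True
push2 t 31.38 ee [0.5116 0.0303 0.0345] F [ 2.3532 -8.5288  3.6575] open 0.0006 gf 3.5
jig y -38.85751114536728
 t 32.17 ee [ 0.5101 -0.0003  0.1199] F [ 0.0876 -0.5449 -0.4534] open 0.0005 gf 0.0
```

View pics/w6.png

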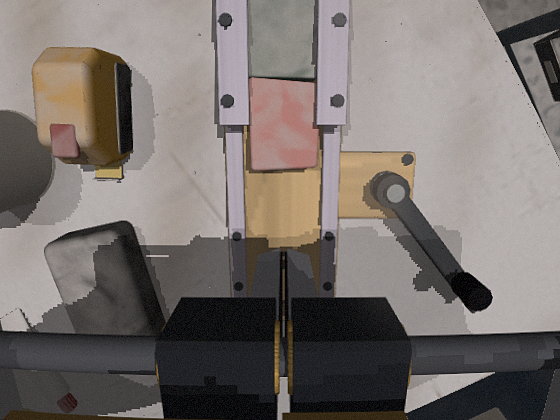

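The short stone's rear is home at about row 169. It is skewed about 3°, with its right side trailing, so I'll square it with a push on the right side. Then I'll check the gate sweep against the tool case.

```bash
cat >> h.py <<'E'
def gp(phi,rad,back,z):  # pusher pose: behind knob by 'back' mm at gate angle phi
    d=np.array([-np.cos(phi),-np.sin(phi)]); t=np.array([-d[1]*-1,-d[0]]) # t = d rotated -90deg
    p=np.array([75,-44])+rad*d-back*t
    return J(p[0],p[1],z), down(np.arctan2(t[1],t[0])+TH)
E
python3 - <<'E'
from h import *
import pickle
robot.move_linear(J(10,-70,120),velocity=.3)
robot.move_linear(J(10,-62,34.5),velocity=.25)
print(robot.move_linear(J(10,-30,34.5),velocity=.05,threshold=12)); st('square')
p=robot.get_state()['ee_pos']; print('jig y',(p[1]-M[1])*1e3)
robot.move_linear(J(10,-60,34.5),velocity=.15)
robot.move_linear(J(0,-70,120),velocity=.3)
im=save('wrist','w7'); st()
c1=pickle.load(open('w1.pkl','rb')); c2=pickle.load(open('w2.pkl','rb'))
print('case edge',onplane(c1,[[310,318],[518,218]],.145),onplane(c2,[[343,138],[400,250],[540,45]],.145))
for phi in np.linspace(2.24,0,8):
    P,R=gp(phi,85,20,67); q=robot.ik(P,R)
    out=np.array(P[:2])+.088*np.array([-np.cos(phi+TH),-np.sin(phi+TH)])
    print(round(phi,2),P,'yaw',np.arctan2(R[1,0],R[0,0]),'body end',out,q)
E
```

```text
True
square t 33.42 ee [0.5214 0.0306 0.0349] F [ 3.4797 -4.5006  2.2972] open 0.0008 gf 2.4
jig y -38.556193229494276
 t 34.2 ee [ 0.5101 -0.0002  0.1201] F [ 0.1182 -0.5457  0.3839] open 0.0005 gf 0.0
case edge [[ 0.4897 -0.1804  0.145 ]
 [ 0.7098 -0.0657  0.145 ]] [[ 0.4788 -0.2438  0.145 ]
 [ 0.5442 -0.3598  0.145 ]
 [ 0.6705 -0.1502  0.145 ]]
2.24 [np.float64(0.6531662611699017), np.float64(-0.03142669727667345), 0.067] yaw -2.4889889803846894 body end [ 0.7066 -0.1013] [ 0.5872  0.8258 -0.8769  1.6278  0.7156  1.038   1.711 ]
1.92 [np.float64(0.632316143544859), np.float64(-0.049850390426111724), 0.067] yaw -2.8089889803846897 body end [ 0.661 -0.133] [ 0.5959  0.7675 -0.8135  1.683   0.6514  0.983   1.4486]
1.6 [np.float64(0.6067289956361179), np.float64(-0.060780062705690155), 0.067] yaw -3.1289889803846895 body end [ 0.6078 -0.1488] [ 0.5934  0.7045 -0.7504  1.7499  0.586   0.925   1.1791]
1.28 [np.float64(0.5790026591757785), np.float64(-0.0631060336278713), 0.067] yaw 2.834196326794897 body end [ 0.5524 -0.147 ] [ 0.5739  0.6398 -0.6864  1.8224  0.5193  0.8672  0.9016]
0.96 [np.float64(0.5519521659208703), np.float64(-0.056592149309821274), 0.067] yaw 2.514196326794897 body end [ 0.5003 -0.1278] [ 0.5334  0.578  -0.622   1.8936  0.4533  0.8138  0.6132]
0.64 [np.float64(0.5283239298328913), np.float64(-0.04189975897967044), 0.067] yaw 2.1941963267948967 body end [ 0.4569 -0.0933] [ 0.4755  0.5253 -0.5642  1.9563  0.3954  0.7699  0.3067]
0.32 [np.float64(0.5105169059647532), np.float64(-0.020520568742378148), 0.067] yaw 1.874196326794897 body end [ 0.4265 -0.0468] [ 0.4017  0.4853 -0.5131  2.0038  0.3474  0.7377 -0.019 ]
0.0 [np.float64(0.5003390265601798), np.float64(0.005374810093791399), 0.067] yaw 1.5541963267948966 body end [0.4124 0.0068] [ 0.311   0.4595 -0.4609  2.0304  0.3048  0.7173 -0.3571]
```

View pics/w7.png

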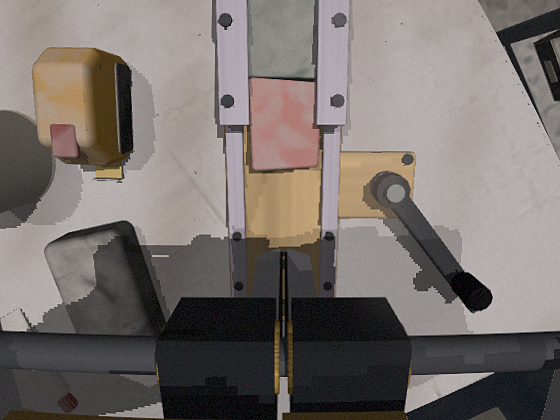

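The stones are now square and butted at row 78. I'll swing the gate next.

```bash
python3 - <<'E'
from h import *
robot.move_linear(J(0,-70,180),velocity=.3)
P,R=gp(2.24,78,33,150); robot.move_ptp(P,R); st('over')
P,R=gp(2.24,78,33,69); print('hit',robot.move_linear(P,velocity=.15,frame=R,threshold=10))
for phi in np.linspace(2.14,.06,11):
    P,R=gp(phi,78,18.5,69)
    if robot.move_linear(P,velocity=.12,frame=R,threshold=15): st('hit at %.2f'%phi); break
else:
    P,R=gp(0,78,18.5,69); h=robot.move_linear(P,velocity=.05,frame=R,threshold=8); st('last %s'%h)
    P,R=gp(0,78,10,69); h=robot.move_linear(P,velocity=.03,threshold=8); st('seat %s'%h)
save('side','sd8')
E
```

```text
over t 36.38 ee [ 0.659  -0.0177  0.1497] F [ 0.6217 -0.6364 -0.2386] open 0.0005 gf 0.0
hit False
last False t 41.24 ee [0.5076 0.0062 0.069 ] F [-0.2278 -0.6222  0.1705] open 0.0004 gf 0.0
seat True t 41.45 ee [0.5075 0.0065 0.0688] F [ 2.0488 -3.8447  4.2243] open 0.0002 gf 2.0
```

```bash
python3 - <<'E'
from h import *
P,R=gp(0,78,8,69); print(robot.move_linear(P,velocity=.03,threshold=15)); st('seat2')
P,R=gp(0,78,40,69); robot.move_linear(P,velocity=.15)
P,R=gp(0,78,60,170); robot.move_linear(P,velocity=.3); robot.pause(.2)
ci=robot.camera_info('wrist'); save('wrist','w9'); st()
k,p=proj(ci,[J(-10,-44,63),J(75,-44,37)]); print('expected knob/pivot px',k,p)
E
```

```text
True
seat2 t 41.73 ee [0.5075 0.0065 0.0688] F [-0.2433 -5.1068  2.8936] open 0.0003 gf 2.6
 t 42.77 ee [ 0.5062 -0.0343  0.1691] F [-1.1132 -0.3067  0.5442] open 0.0006 gf 0.0
expected knob/pivot px [274.6407 138.1862] [386.7403 137.0345]
```

View pics/w9.png

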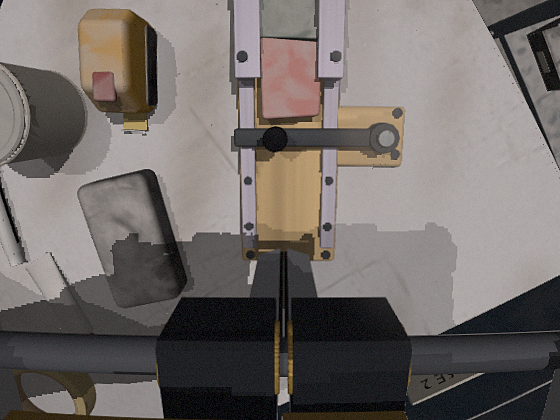

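The gate bar lies square across the channel, with the knob at (275,139) against an expected (275,138). Both stones are flat and butted behind it, and nothing touches the robot.

```bash
python3 -c "
from rig import robot
print(robot.sign_off())"
```

```text
the job is handed in; nothing more can be done
None
```

The job is handed in at about 43 s of the 72 s allowed: the long stone is home against the stop, the short one is right behind it and both lie flat, the gate is fully shut, and the robot is clear with the other things on the bench left alone.

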